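# Glue up a row of tealight blocks: line them up in the jig and pump the clamp

## Task

Bring the two loose tealight blocks one after the other into the lane of the gluing jig, behind the block that already stands there, so that all three stand upright in single file and touch. Then, using only the trigger and not pushing the jaw by hand, pump the ratchet clamp with repeated full squeezes until its long sprung pad presses the row home against the wooden strip; stop there (one more squeeze is all right, further ones dent the wood), leave the ornaments alone, and finish while still holding the trigger squeezed.

Things in the scene. Friction and masses are not known exactly. Their poses are not given: they have to be found in the camera images.
- jig: Gluing jig, fixed to the table; place and turn vary. Origin: on the table, on the face of its wooden strip, at the lane's middle. +x: to the deep, closed end of the lane; +y: from the strip across the lane to the clamp; z up. Strip: 20 mm thick, 24 mm high, face y = 0, x = -80 to 96 mm. Low rail, 10 mm high, y = 51 to 57 mm: the lane is 51 mm wide. Blocks belong at x = 48, 0, -48, y = 24 mm.
- block_first: Tealight block, light wood, 48 x 48 mm, 60 mm high, about 0.1 kg, a flat tealight candle in its top. Origin: centre of its underside, z up. Starts in the lane at its deep end.
- block_a: Tealight block of the same shape as block_first, loose on the table in front of the lane; origin: centre of its underside, z up, x and y across its sides.
- block_b: Another tealight block of the same shape, loose on the table in front of the lane; origin: centre of its underside, z up, x and y across its sides. The two loose blocks may take either place.
- trigger_front (a point): Point on the trigger's front face (lane side), mid width, 120 mm above the table, 70 mm above the pivot (jig x = 0, y = 199 mm at rest). The trigger is an upright grey bar 24 mm wide (along the jig's x), 12 mm thick, top 145 mm high, in front of the black handle. Pushing it towards the handle (jig's +y) squeezes it.
- trigger (a joint): Trigger angle, rad: 0 at rest (upright), 0.36 at its stop; 0.30 or more is a full squeeze (21 mm at trigger_front). A spring brings it back; let it return below 0.02 before the next squeeze. A full squeeze moves the jaw on by 8 mm (the first maybe less) and takes about 4 to 13 N at trigger_front. The jaw stays where it is put.
- jaw (a joint): Advance of the clamp's toothed bar and the grey crosspiece on it towards the strip, m: 0 fully back, up to 0.066. The pad is carried on the crosspiece.
- pad (a joint): How far the sprung pad is pressed in towards the crosspiece, m: 0 free, up to 0.026. Pressing it in takes 1.8 N at first, then 0.6 N more per mm. It stays 0 until the pad meets a block. Up to 0.017 is right, above 0.020 dents the wood.
- pad_face (a point): Middle of the pad's face that presses the blocks. The pad is a light wooden bar 140 mm long (along the jig's x), 12 mm thick, from 12 to 26 mm above the table; with the jaw at 0 its face lies at the jig's y = 88 mm, and it travels over the low guide rail. It meets the row at y = 48 mm.
- glue: White glue bottle, 48 mm across, 132 mm high; an ornament or supply to be left alone. Origin: centre of its underside, z up.
- stone: Dark flat pebble, 60 mm across, 27 mm high; an ornament or supply to be left alone. Origin: centre of its underside, z up.
- shell: Cone-shaped shell, 48 mm across, 43 mm high; an ornament or supply to be left alone. Origin: centre of its underside, z up.
- jar: Amber glass jar with a brass lid, 66 mm across, 88 mm high; an ornament or supply to be left alone. Origin: centre of its underside, z up.
- stonebox: Round marble box, 88 mm across, 52 mm high; an ornament or supply to be left alone. Origin: centre of its underside, z up.
- coaster: Flat brass ring coaster, 90 mm across, 5 mm high; an ornament or supply to be left alone. Origin: centre of its underside, z up.
- lane_mouth (a point): Middle of the lane's open end, on the table: jig x = -80 mm, y = 25.5 mm. In front of it two 10 mm high guides flare out to about 80 mm apart at x = -115 mm. The lane's floor is the table itself.
- lane_stop (a point): Middle of the end stop's face, on the table: jig x = 72 mm, y = 25.5 mm. The stop is 24 mm high; the first block stands against it.
- handle_front (a point): Point on the front face of the fixed black handle, 120 mm above the table: jig x = 0, y = 248 mm. The handle is 28 mm wide, 22 mm thick, its top 145 mm high. Below it the clamp's housing, y = 187 to 267 mm, is 50 mm high and 50 mm wide; the clamp's bar runs along y at x = 0.
Not all that is in view belongs to the job. Leave any blue or green look-alike of the block_a alone.

How it is judged:
By the outcome, as a careful person would: the job done as asked, in the order asked, and still so for the second after the job is handed in, while the arm keeps its last pose, push and grip.
It also fails if it takes over 72 s, if anything falls off the work surface, if the arm or the gripper's body presses on something with over 40 N, if the wrist force passes 120 N, or if a joint passes its speed limit or range.

## Robot

A 6-joint arm with a two-finger parallel gripper is mounted at the origin on the work surface. World frame = base frame: x ahead of the robot, y to its left, z up, the work surface at z = 0. Lengths are in m, angles in rad, forces in N, time in s.
With the tool pointing down it reaches from about 0.3 to 0.85 m from the base axis. Payload 5.4 kg.
Tool frame: the origin (TCP) lies on the centre line of the jaws, within the pads' length; the fingertips stand 14 mm ahead of it and the grasp point (between the pads) lies 5 mm behind it; z points along the fingers, y is the line along which they close (so a half turn about z gives the same grasp; the last joint's range is limited). The gripper opens to 85 mm and grips with 20 to 120 N. Pads are 22 mm wide; open, the fingers measure 114 mm over their backs; the gripper's body (76 mm by 85 mm) begins 54 mm behind the grasp point. The pads swing forward as they close: fully open they stand 13 mm farther back than shut.
Start: joints at [0.928, 0.158, 1.597, -0, 1.386, -0.21], TCP at [0.241, 0.522, 0.245] pointing down, gripper open.
Joint ranges: [-2.91, 2.91], [-0.94, 2.29], [0.18, 2.7], [-1.29, 4.43], [0.17, 2.64], [-3, 3]. Speed limits (rad/s): [2.57, 2.57, 3.14, 3.14, 3.14, 3.14].

## Interface

Orientations are given as a unit quaternion [w, x, y, z].
In Python, from station import r, capture, ticket gives the robot as it stands.
- The arm moves only by the tool carry_out, never from a script. Its argument "moves" is a list that holds one entry, the list of rows, each a list of 7 numbers: the gripper command: -1 is fully open, 1 is shut, values between are in proportion, then the shift along the tool's x, y, z in mm, then the turn, a rotation vector about the tool's x, y, z in degrees. In form: [[[jaw, tx, ty, tz, rx, ry, rz], ...]]. A call has 1 to 20 rows; each row is the pose to reach, as a shift and turn from the pose commanded when the call began, along the tool's axes at that moment; what a row does not reach only later rows make up. A row lasts 1/10 s, in which the tool goes at most 50 mm and 8.59 degrees, less where a joint would pass 70% of its speed; a pose out of reach is approached as far as the arm can. A call with a gripper value outside its range is refused whole. The fingers move at their own pace and stop on an object; the grip force is fixed at half the most. Time passes only in rows, so rows that repeat a pose let the fingers close. It gives the time, the measured TCP pose, the force, the opening and the grip force at its end, in the units of the state.
- r.sense(): the state, without advancing time (a new reading comes with each control period).
- capture(name): name is "side" or "top"; returns a dict with "frame" (420x560x3 uint8, red, green, blue), "fovy" (degrees; the focal length in pixels is half the picture's height over the tangent of half this angle, whatever the lens; pixels are square), "cx", "cy" (the principal point, pixels), "D" ([k1, k2, p1, p2, k3] as OpenCV has them; the pictures are not rectified), "cam_to_world" (4x4, takes a point from camera to world coordinates). Camera axes: x right, y down, z forward; pixel columns grow to the right and rows downward; lengths in m; the calibration is good to about 2 mm. A picture is of the moment at which its call begins. There is no depth.
- ticket.sign_off(): hands the job in; it is judged then, once.
The state is a dict: "clock": time; "joints": joint angles; "joint_velocities": joint speeds; "tau": joint torques, N m; "position": TCP position; "eef_rot": TCP orientation; "force": force on the tool from outside, world axes, zero at the start; "ft_torque": the same for the moment, N m; "grip_width": finger opening in m; "grasp_force": force on a finger pad.
Only numpy, scipy, OpenCV 4.12 (cv2) and the standard library are available. Lean on these libraries where they do the work, as an engineer would, in place of code of your own. Each camera call takes 0.05 s, during which the arm holds its last target. There are 200 camera calls.

## Working session

There is one attempt and no reset: what is moved stays moved. The work goes in short steps, Python scripts to look and compute and a tool call to move; the robot and the scene stay as the last step left them, time stands still between calls to the robot, and variables do not carry over. Pictures are saved under pics/ and viewed, at most 10 in all, crops included, and the job is handed in when it is done.

Besides the shell and the picture viewer there is one more tool, called after "Call:" in YAML: its name, and indented under it one key for each argument. carry_out: Moves the arm, as the interface text tells. Its arguments: {"type":"object","properties":{"moves":{"type":"array"}},"required":["moves"]}

```bash
mkdir -p pics; ls; cat > h.py <<'E'
import numpy as np, cv2
from station import r, capture, ticket
def K(c):
    f=210/np.tan(np.radians(c["fovy"])/2); return np.array([[f,0,c["cx"]],[0,f,c["cy"]],[0,0,1.]])
def ray(c,uv,z):
    p=cv2.undistortPoints(np.array(uv,float).reshape(-1,1,2),K(c),np.array(c["D"],float)).reshape(-1,2)
    T=np.array(c["cam_to_world"]); d=np.c_[p,np.ones(len(p))]@T[:3,:3].T; o=T[:3,3]
    return o+d*((z-o[2])/d[:,2])[:,None]
def proj(c,P):
    T=np.linalg.inv(np.array(c["cam_to_world"])); 
    return cv2.projectPoints(np.array(P,float).reshape(-1,1,3),cv2.Rodrigues(T[:3,:3])[0],T[:3,3],K(c),np.array(c["D"],float))[0].reshape(-1,2)
def save(c,n,s=1,crop=None):
    f=c["frame"][:,:,::-1]
    if crop: f=f[crop[1]:crop[3],crop[0]:crop[2]]
    cv2.imwrite("pics/"+n,cv2.resize(f,None,fx=s,fy=s,interpolation=cv2.INTER_CUBIC))
E
python3 - <<'E'
from h import *
import pickle
for n in("top","side"):
    c=capture(n); pickle.dump(c,open(n+".pkl","wb")); save(c,n+"0.png",1.42)
    print(n,np.round(c["cam_to_world"],3).tolist(),c["fovy"],c["D"])
print(r.sense())
E
```

```text
pics
top [[-0.02, -0.982, 0.19, 0.341], [-1.0, 0.022, 0.007, -0.006], [-0.011, -0.19, -0.982, 1.0], [0.0, 0.0, 0.0, 1.0]] 57.001233980496046 [0.03500194 0.         0.         0.         0.        ]
side [[0.978, -0.127, 0.163, 0.37], [-0.206, -0.615, 0.761, -0.826], [0.004, -0.778, -0.628, 0.784], [0.0, 0.0, 0.0, 1.0]] 46.80053910348503 [-0.04751889  0.          0.          0.          0.        ]
{'clock': 0.1, 'joints': array([ 9.27896082e-01,  1.58993475e-01,  1.59816236e+00,  2.51990747e-05,
        1.38622877e+00, -2.10069803e-01]), 'joint_velocities': array([-8.77564703e-04, -3.00558414e-03, -1.60702777e-03,  8.39648716e-04,
       -5.57664000e-05, -8.67183217e-04]), 'tau': array([-1.46443830e-05, -3.96992934e+01, -3.32336819e+01, -2.19105268e-04,
        4.20604862e-03, -1.30780055e-05]), 'position': array([0.24084029, 0.52152832, 0.2443831 ]), 'eef_rot': array([-3.81914285e-04,  2.14732034e-01,  9.76672591e-01, -8.10593904e-04]), 'force': array([-0.87955829, -0.3434582 ,  0.02400838]), 'ft_torque': array([0.03292101, 0.04051368, 0.01899245]), 'grasp_force': 0.0, 'grip_width': 0.08575978419036775}
```

View pics/top0.png

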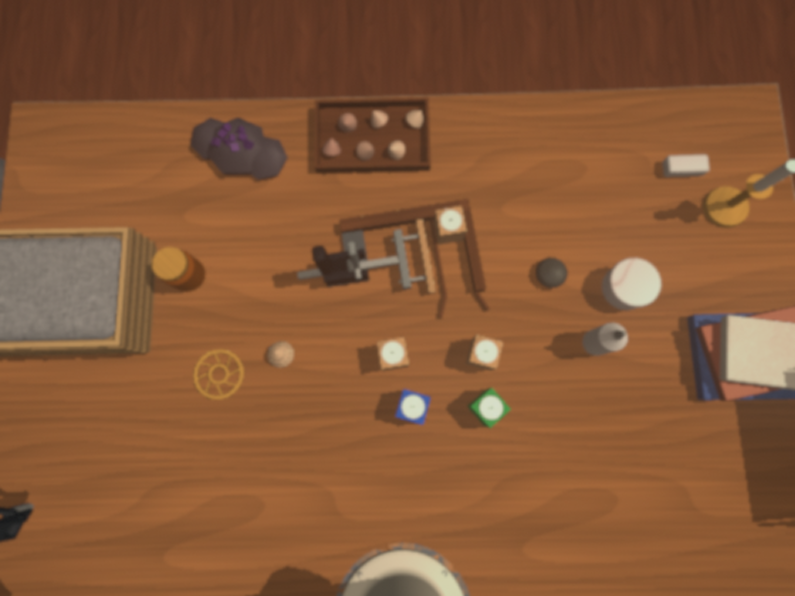

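View pics/side0.png

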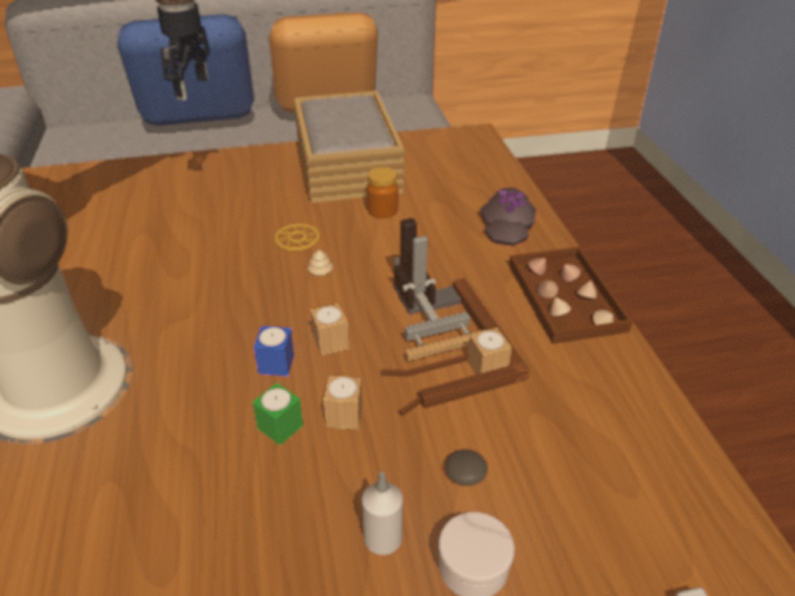

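The top view shows the candidates for the loose blocks in view pixels. Light-wood blocks stand at (393,353) and (487,351), with block_first at (452,220). The blue (413,407) and green (491,408) ones are look-alikes. The two plain wood ones match the description; I'll confirm with an enlarged crop.

```bash
python3 - <<'E'
from h import *
import pickle
c=pickle.load(open("top.pkl","rb")); s=pickle.load(open("side.pkl","rb"))
save(c,"topc.png",4.6,(205,135,365,265))
save(s,"sidec.png",3.6,(210,145,390,310))
# candle centroids
for cc,seeds in((c,[(318,155),(277,248),(343,247)]),(s,[(345,240),(231,222),(241,273)])):
    f=cc["frame"].astype(int)
    for u,v in seeds:
        w=f[v-9:v+10,u-9:u+10]; sat=w.max(2)-w.min(2); m=(sat<60)&(w.sum(2)>450)
        y,x=np.nonzero(m); uv=(x.mean()+u-9,y.mean()+v-9)
        print(np.round(uv,1),m.sum(),np.round(ray(cc,uv,0.061),4))
E
```

```text
[317.1 154.6] 172 [[ 0.6694 -0.1008  0.061 ]]
[276.2 247.9] 195 [[0.4344 0.0076 0.061 ]]
[342.1 247. ] 201 [[ 0.4331 -0.1522  0.061 ]]
[345.  239.3] 171 [[ 0.6681 -0.1023  0.061 ]]
[231.1 221.5] 152 [[0.4335 0.0061 0.061 ]]
[241.  272.8] 216 [[ 0.4327 -0.1538  0.061 ]]
```

View pics/topc.png

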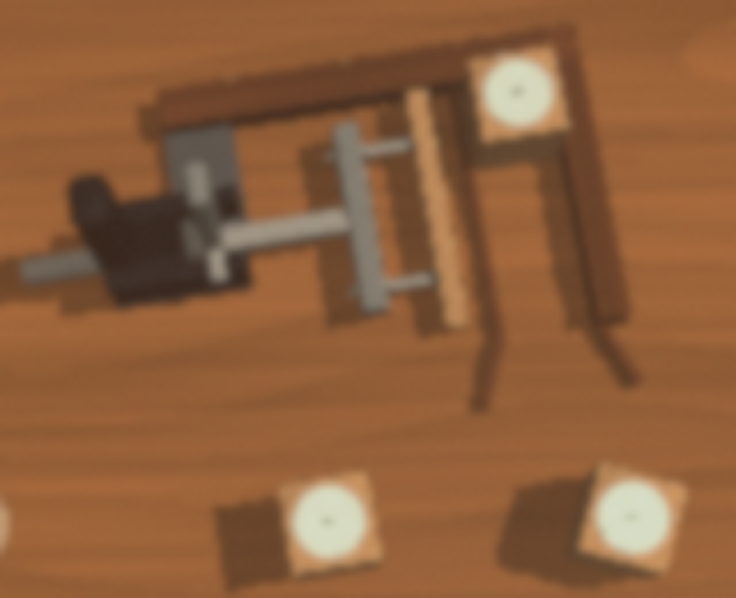

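View pics/sidec.png

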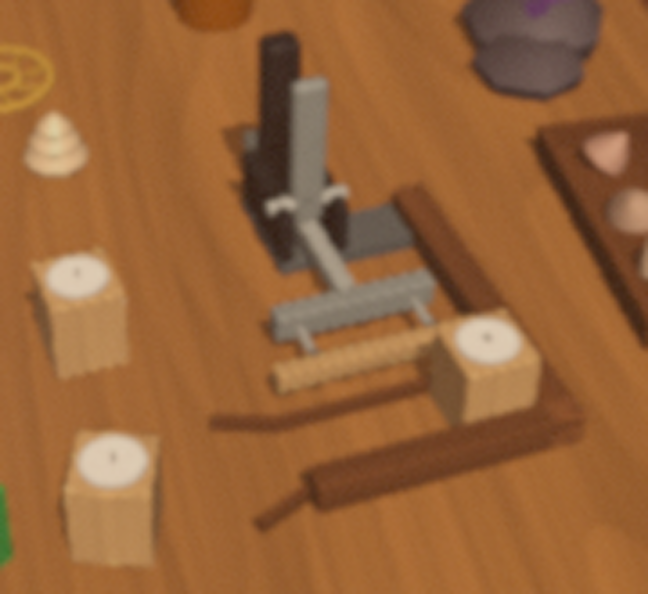

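The crops confirm that both loose blocks are plain light wood, with tops at topc (330,521) and (632,516). block_first is at (518,91). The lane opens towards the robot, the strip is on the right and the clamp on the left. Next I compute yaw angles and the jig pose.

```bash
python3 - <<'E'
from h import *
import pickle
c=pickle.load(open("top.pkl","rb")); s=pickle.load(open("side.pkl","rb"))
t=lambda P:(np.array(P,float)+.5)/4.6-.5+[205,135]
sd=lambda P:(np.array(P,float)+.5)/3.6-.5+[210,145]
B={"first":[(468,60),(553,47),(570,128),(480,143)],"a":[(280,487),(366,473),(383,557),(293,577)],"b":[(600,463),(688,487),(664,574),(578,551)]}
for k,p in B.items():
    w=ray(c,t(p),.06)[:,:2]; e=np.roll(w,-1,0)-w
    print(k,w.mean(0).round(4),np.linalg.norm(e,axis=1).round(4),(np.degrees(np.arctan2(e[:,1],e[:,0]))%90).round(1))
def ang(p,f,c,z):
    w=ray(c,f(p),z)[:,:2]; d=w[0]-w[1]; print(w.round(4).tolist(),np.linalg.norm(d).round(4),np.degrees(np.arctan2(d[1],d[0])).round(2))
print("strip outer");ang([(575,30),(630,320)],t,c,.024)
print("strip inner");ang([(565,140),(600,325)],t,c,.024)
print("pad face");ang([(428,90),(466,325)],t,c,.026)
print("pad back");ang([(408,92),(447,325)],t,c,.026)
print("cross");ang([(357,124),(386,308)],t,c,.03)
print("rail");ang([(470,150),(497,335)],t,c,.01)
print("side pad top front edge");ang([(437,352),(277,390)],sd,s,.02)
print("strip top outer side");ang([(580,425),(318,507)],sd,s,.0)
# trigger top in both views
print("trig top side", ray(s,sd([(292,86),(325,82)]),.145).round(4))
print("trig top top", ray(c,t([(188,163),(207,163)]),.145).round(4))
E
```

```text
first [ 0.6685 -0.101 ] [0.0478 0.0477 0.0503 0.0484] [7.7 8.9 8.4 5.9]
a [0.4334 0.0071] [0.0463 0.0453 0.0485 0.048 ] [ 8.  10.  11.3  7.4]
b [ 0.4326 -0.1522] [0.0478 0.0479 0.0462 0.0483] [73.3 71.5 73.8 73.4]
strip outer
[[0.719, -0.1392], [0.5472, -0.1622]] 0.1734 7.64
strip inner
[[0.653, -0.1306], [0.5447, -0.1454]] 0.1093 7.77
pad face
[[0.6842, -0.0532], [0.546, -0.0704]] 0.1393 7.07
pad back
[[0.6833, -0.0417], [0.5463, -0.0598]] 0.1382 7.5
cross
[[0.6635, -0.012], [0.5559, -0.0258]] 0.1085 7.3
rail
[[0.6529, -0.0772], [0.5432, -0.0888]] 0.1103 6.03
side pad top front edge
[[0.6506, -0.0646], [0.5442, -0.0771]] 0.1072 6.72
strip top outer side
[[0.7264, -0.126], [0.5514, -0.1578]] 0.1779 10.3
trig top side [[0.5841 0.0657 0.145 ]
 [0.6058 0.0658 0.145 ]]
trig top top [[0.6069 0.0737 0.145 ]
 [0.6067 0.0642 0.145 ]]
```

```bash
cat >> h.py <<'E'
from scipy.spatial.transform import Rotation as Rn
O=np.array([.6240,-.1313]); JY=7.5
a=np.radians(JY); EX=np.array([np.cos(a),np.sin(a)]); EY=np.array([-EX[1],EX[0]])
def J(x,y): return O+(x*EX+y*EY)/1000   # jig mm -> world
def inJ(p): d=np.array(p)[:2]-O; return np.round([d@EX*1000,d@EY*1000],1)
def row(x,y,z,yaw):
    """tool-frame row to TCP pose, tool down, tool y at world yaw deg"""
    s=r.sense(); q=s["eef_rot"]; R=Rn.from_quat([q[1],q[2],q[3],q[0]])
    yw=np.radians(yaw); ty=np.array([np.cos(yw),np.sin(yw),0]); tz=np.array([0,0,-1.]); G=Rn.from_matrix(np.c_[np.cross(ty,tz),ty,tz])
    return np.r_[R.inv().apply(np.array([x,y,z])-s["position"])*1000,(R.inv()*G).as_rotvec(degrees=True)].round(1).tolist()
E
python3 - <<'E'
from h import *
print(row(.4327,-.1528,.12,73.3), row(.4327,-.1528,.043,73.3))
E
```

```text
[-457.1, -531.4, 125.1, -0.1, -0.0, -8.1] [-457.1, -531.3, 202.1, -0.1, -0.0, -8.1]
```

Call:
carry_out:
  moves:
    - [[-1,-152,-177,20,0,0,-3],[-1,-305,-354,40,0,0,-6],[-1,-457,-531,60,0,0,-8],[-1,-457,-531,60,0,0,-8],[-1,-457,-531,60,0,0,-8],[-1,-457,-531,60,0,0,-8],[-1,-457,-531,60,0,0,-8],[-1,-457,-531,60,0,0,-8],[-1,-457,-531,60,0,0,-8],[-1,-457,-531,60,0,0,-8],[-1,-457,-531,60,0,0,-8],[-1,-457,-531,60,0,0,-8],[-1,-457,-531,60,0,0,-8],[-1,-457,-531,60,0,0,-8],[-1,-457,-531,60,0,0,-8],[-1,-457,-531,60,0,0,-8],[-1,-457,-531,60,0,0,-8],[-1,-457,-531,60,0,0,-8],[-1,-457,-531,90,0,0,-8],[-1,-457,-531,125,0,0,-8]]

```text
clock: 2.1
position: [0.4348, -0.1514, 0.1214]
eef_rot: [0.002, 0.145, 0.989, -0.001]
force: [0.0, 0.4, -0.3]
grip_width: 0.0854
grasp_force: 0.0
```

Call:
carry_out:
  moves:
    - [[-1,0,0,40,0,0,0],[-1,0,0,77,0,0,0],[-1,0,0,77,0,0,0],[1,0,0,77,0,0,0],[1,0,0,77,0,0,0],[1,0,0,77,0,0,0],[1,0,0,77,0,0,0],[1,0,0,77,0,0,0],[1,0,0,77,0,0,0],[1,0,0,77,0,0,0]]

```text
clock: 3.1
position: [0.4354, -0.153, 0.046]
eef_rot: [0.002, 0.146, 0.989, -0.001]
force: [-1.0, 0.9, 7.9]
grip_width: 0.0473
grasp_force: 62.8
```

```bash
python3 - <<'E'
from h import *
s=r.sense(); print(s["position"],s["eef_rot"],s["grip_width"],s["grasp_force"])
p=J(-118,25.5); print(row(.45,-.1528,.11,97.5)); print(row(*p,.11,97.5),row(*p,.046,97.5))
E
```

```text
[ 0.43537619 -0.15299549  0.04602494] [ 0.00235965  0.14601539  0.98927898 -0.0010209 ] 0.04727664385266223 62.84541606903076
[-14.3, 4.3, -63.9, -0.1, 0.3, -24.3]
[-56.6, 49.9, -63.8, -0.1, 0.3, -24.3] [-56.3, 50.0, 0.2, -0.1, 0.3, -24.3]
```

Call:
carry_out:
  moves:
    - [[1,0,0,-40,0,0,0],[1,-10,5,-64,0,0,-8],[1,-28,25,-64,0,0,-16],[1,-56,50,-64,0,0,-24.3],[1,-56,50,-64,0,0,-24.3],[1,-56,50,-64,0,0,-24.3]]

```text
clock: 3.7
position: [0.5018, -0.1199, 0.1079]
eef_rot: [0.0, -0.066, 0.998, -0.0]
force: [-0.6, 0.0, -0.9]
grip_width: 0.0471
grasp_force: 62.4
```

```bash
cat > look.py <<'E'
from h import *
s=r.sense(); z=s["position"][2]; print(s["position"].round(4),inJ(s["position"]),s["eef_rot"].round(3),s["force"].round(1),s["grip_width"])
import sys
for n,zc in(("top",float(sys.argv[1])),("side",float(sys.argv[1]))):
    c=capture(n); save(c,n+"_cur.png",2,(140,60,460,340))
    for p,h in((J(48,24),.061),(s["position"][:2],zc)):
        u,v=np.round(proj(c,[[*p,h]])[0]).astype(int); f=c["frame"].astype(int)
        w=f[v-10:v+11,u-10:u+11]; m=((w.max(2)-w.min(2)<60)&(w.sum(2)>450)); y,x=np.nonzero(m)
        if m.sum()>20: print(n,m.sum(),inJ(ray(c,(x.mean()+u-10,y.mean()+v-10),h)[0]))
E
python3 look.py 0.125
python3 -c "
from h import *
p=J(-118,25.5);print(row(*p,.11,97.5),row(*p,.0475,97.5))"
```

```text
[ 0.5018 -0.1199  0.1079] [-119.7   27.3] [ 0.    -0.066  0.998 -0.   ] [-0.6  0.  -0.9] 0.04710560040902083
top 163 [46.  21.2]
side 172 [47.5 23.1]
side 43 [-136.8   20.8]
[-2.7, -1.6, -2.6, -0.0, -0.0, -0.1] [-2.7, -1.6, 59.9, -0.0, -0.0, -0.1]
```

View pics/side_cur.png

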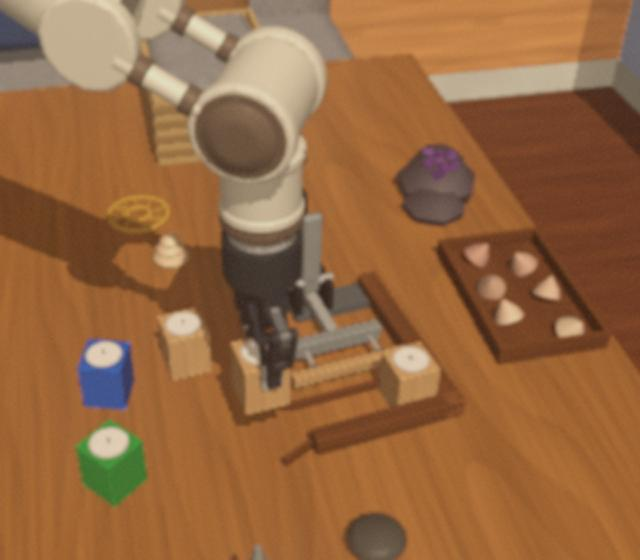

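Call:
carry_out:
  moves:
    - [[1,-3,-2,20,0,0,0],[1,-3,-2,45,0,0,0],[1,-3,-2,59.5,0,0,0],[1,-3,-2,59.5,0,0,0]]

```text
clock: 4.2
position: [0.5034, -0.1217, 0.0467]
eef_rot: [-0.001, -0.065, 0.998, 0.001]
force: [-0.8, -1.0, -0.6]
grip_width: 0.0472
grasp_force: 64.0
```

```bash
python3 look.py 0.06
python3 -c "
from h import *
print([row(*J(x,25.5),.0475,97.5) for x in (-118,-60,-10)])"
```

```text
[ 0.5034 -0.1217  0.0467] [-118.3   25.2] [-0.001 -0.065  0.998  0.001] [-0.8 -1.  -0.6] 0.04723461914967312
top 196 [46.5 22.4]
top 152 [-133.2   34.4]
side 171 [47.4 22.8]
side 43 [-132.7   25.5]
[[0.5, 0.6, 0.4, 0.0, -0.0, -0.1], [-57.5, 0.6, 0.3, 0.0, -0.0, -0.1], [-107.5, 0.7, 0.3, 0.0, -0.0, -0.1]]
```

View pics/side_cur.png

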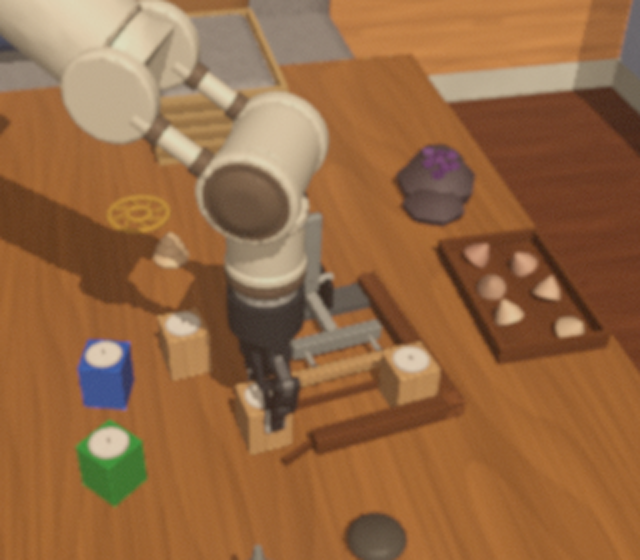

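The side view shows the block standing upright in the flared mouth, with its bottom at about (263,445), between the guides and in line with the lane. I'll slide it in.

Call:
carry_out:
  moves:
    - [[1,-6,-0.7,0,0,0,0],[1,-14,-0.7,0,0,0,0],[1,-22,-0.7,0,0,0,0],[1,-30,-0.7,0,0,0,0],[1,-38,-0.7,0,0,0,0],[1,-46,-0.7,0,0,0,0],[1,-50,-0.7,0,0,0,0]]

```text
clock: 5.0
position: [0.5552, -0.1157, 0.0478]
eef_rot: [0.0, -0.066, 0.998, -0.0]
force: [0.5, 1.1, -1.6]
grip_width: 0.047
grasp_force: 64.0
```

Call:
carry_out:
  moves:
    - [[1,-10,0,0,0,0,0],[1,-20,0,0,0,0,0],[1,-30,0,0,0,0,0],[1,-40,0,0,0,0,0],[1,-50,0,0,0,0,0],[1,-58,0,0,0,0,0],[1,-58,0,0,0,0,0]]

```text
clock: 5.7
position: [0.6129, -0.1082, 0.048]
eef_rot: [0.0, -0.066, 0.998, -0.0]
force: [-0.0, 0.1, -0.5]
grip_width: 0.0468
grasp_force: 64.0
```

Call:
carry_out:
  moves:
    - [[1,-2,0,0,0,0,0],[1,-4,0,0,0,0,0],[1,-6,0,0,0,0,0],[1,-6,0,0,0,0,0]]

```text
clock: 6.1
position: [0.6178, -0.1075, 0.0479]
eef_rot: [0.0, -0.065, 0.998, -0.0]
force: [-0.5, 1.0, -1.4]
grip_width: 0.0468
grasp_force: 64.0
```

Call:
carry_out:
  moves:
    - [[1,-1.5,0,0,0,0,0],[1,-3,0,0,0,0,0],[1,-3,0,0,0,0,0]]

```text
clock: 6.4
position: [0.6209, -0.1071, 0.0479]
eef_rot: [0.0, -0.065, 0.998, -0.0]
force: [0.0, -0.5, -1.3]
grip_width: 0.047
grasp_force: 64.0
```

Call:
carry_out:
  moves:
    - [[1,-1,0,0,0,0,0],[1,-2,0,0,0,0,0],[1,-2,0,0,0,0,0]]

```text
clock: 6.7
position: [0.6228, -0.1068, 0.0478]
eef_rot: [0.0, -0.065, 0.998, -0.0]
force: [-0.1, 0.4, -1.1]
grip_width: 0.0467
grasp_force: 64.0
```

Call:
carry_out:
  moves:
    - [[1,-1,0,0,0,0,0],[1,-2,0,0,0,0,0],[1,-2,0,0,0,0,0]]

```text
clock: 7.0
position: [0.6245, -0.1065, 0.0477]
eef_rot: [-0.0, -0.065, 0.998, 0.0]
force: [-1.0, 0.0, -1.4]
grip_width: 0.0473
grasp_force: 64.0
```

Call:
carry_out:
  moves:
    - [[1,-1,0,0,0,0,0],[1,-1.5,0,0,0,0,0],[1,-1.5,0,0,0,0,0]]

```text
clock: 7.3
position: [0.6247, -0.1065, 0.0474]
eef_rot: [-0.002, -0.066, 0.998, 0.0]
force: [-5.4, -0.9, 2.1]
grip_width: 0.0473
grasp_force: 64.4
```

Contact is felt (5 N along the lane). I'll lower the last millimetre, release and rise.

Call:
carry_out:
  moves:
    - [[1,0.8,0,1.5,0,0,0],[1,0.8,0,1.5,0,0,0],[-1,0.8,0,1,0,0,0],[-1,0.8,0,0,0,0,0],[-1,0.8,0,0,0,0,0],[-1,0.8,0,0,0,0,0],[-1,0.8,0,-30,0,0,0],[-1,0.8,0,-80,0,0,0],[-1,0.8,0,-80,0,0,0]]

```text
clock: 8.2
position: [0.6304, -0.1081, 0.1362]
eef_rot: [0.007, -0.065, 0.998, -0.003]
force: [1.6, -0.1, 1.1]
grip_width: 0.0851
grasp_force: 0.0
```

```bash
python3 -c "
from h import *
p=[.4335,.0068]
print(r.sense()['position'],row(*p,.125,99),row(*p,.045,99))"
```

```text
[ 0.63035503 -0.10811786  0.13617573] [180.3, 139.7, 7.9, -0.4, 0.7, -1.5] [181.3, 140.3, 87.9, -0.4, 0.7, -1.5]
```

Call:
carry_out:
  moves:
    - [[-1,40,20,0,0,0,0],[-1,85,55,0,0,0,0],[-1,130,95,8,0,0,-1.5],[-1,178,139,8,0,0,-1.5],[-1,178,139,8,0,0,-1.5],[-1,178,139,8,0,0,-1.5],[-1,178,139,8,0,0,-1.5]]

```text
clock: 8.9
position: [0.4313, 0.0082, 0.1203]
eef_rot: [0.001, -0.079, 0.997, -0.0]
force: [0.8, 0.1, -1.1]
grip_width: 0.0852
grasp_force: 0.0
```

```bash
python3 - <<'E'
from h import *
c=capture("side"); save(c,"side_1.png",2.5,(220,130,420,300))
p=[.4335,.0068]
s=r.sense();print(s['position'],s['eef_rot'],row(*p,.125,99),row(*p,.0455,99))
E
```

```text
[0.43197774 0.00764941 0.12056702] [ 1.21506072e-03 -7.85203492e-02  9.96911647e-01 -4.97399640e-04] [-1.4, -1.1, -4.4, -0.1, 0.1, 0.0] [-1.2, -1.0, 75.1, -0.1, 0.1, 0.0]
```

View pics/side_1.png

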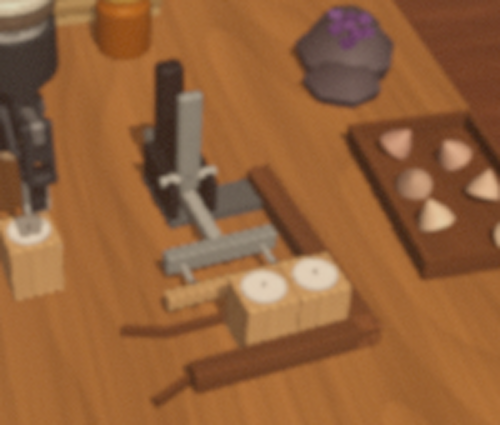

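The view shows the second block, top at (264,287), standing upright in the lane and touching the first at (316,272). Now block a.

Call:
carry_out:
  moves:
    - [[-1,-1,-1,40,0,0,0],[-1,-1,-1,74,0,0,0],[-1,-1,-1,74,0,0,0],[1,-1,-1,74,0,0,0],[1,-1,-1,74,0,0,0],[1,-1,-1,74,0,0,0],[1,-1,-1,74,0,0,0],[1,-1,-1,74,0,0,0],[1,-1,-1,74,0,0,0]]

```text
clock: 9.85
position: [0.4342, 0.0067, 0.048]
eef_rot: [0.002, -0.078, 0.997, -0.001]
force: [0.2, -0.2, 6.5]
grip_width: 0.0469
grasp_force: 62.9
```

```bash
python3 -c "
from h import *
p=J(-120,24.5);print(row(*p,.11,97.5),row(*p,.0495,97.5))"
```

```text
[-46.9, -138.4, -61.4, -0.1, 0.3, 1.5] [-46.6, -138.3, -0.9, -0.1, 0.3, 1.5]
```

Call:
carry_out:
  moves:
    - [[1,0,0,-40,0,0,0],[1,-12,-36,-60,0,0,0.5],[1,-28,-80,-60,0,0,1.2],[1,-47,-125,-60,0,0,1.5],[1,-47,-138,-60,0,0,1.5],[1,-47,-138,-60,0,0,1.5],[1,-47,-138,-40,0,0,1.5],[1,-47,-138,-15,0,0,1.5],[1,-47,-138,-8,0,0,1.5],[1,-47,-138,-8,0,0,1.5]]

```text
clock: 10.85
position: [0.4983, -0.12, 0.0527]
eef_rot: [-0.002, -0.066, 0.998, 0.001]
force: [-0.4, -0.5, -1.2]
grip_width: 0.0466
grasp_force: 62.6
```

```bash
python3 -c "
from h import *
s=r.sense();print(s['position'],inJ(s['position']));print(*[row(*J(x,24.5),.0495,97.5) for x in (-120,-70,-55)])"
```

```text
[ 0.49830346 -0.11999826  0.0527182 ] [-123.1   27.6]
[-3.2, -3.1, 3.2, 0.1, -0.2, 0.1] [-53.2, -3.2, 3.1, 0.1, -0.2, 0.1] [-68.2, -3.2, 3.0, 0.1, -0.2, 0.1]
```

Call:
carry_out:
  moves:
    - [[1,-1,-2.5,2,0,0,0],[1,-3,-2.5,3,0,0,0],[1,-3,-2.5,3,0,0,0]]

```text
clock: 11.15
position: [0.5041, -0.124, 0.0518]
eef_rot: [0.001, -0.065, 0.998, -0.0]
force: [-0.4, 0.5, -0.8]
grip_width: 0.047
grasp_force: 62.6
```

```bash
python3 -c "
from h import *
s=r.sense();print(s['position'],inJ(s['position']));print(*[row(*J(x,24.5),.0495,97.5) for x in (-120,-70,-55)])"
```

```text
[ 0.50409515 -0.12404647  0.05175067] [-117.9   22.8]
[2.1, 1.7, 2.2, -0.1, 0.1, 0.0] [-47.9, 1.7, 2.3, -0.1, 0.1, 0.0] [-62.9, 1.7, 2.4, -0.1, 0.1, 0.0]
```

Call:
carry_out:
  moves:
    - [[1,0,1.5,2,0,0,0],[1,-8,1.5,2,0,0,0],[1,-16,1.5,2,0,0,0],[1,-24,1.5,2,0,0,0],[1,-32,1.5,2,0,0,0],[1,-40,1.5,2,0,0,0],[1,-48,1.5,2,0,0,0],[1,-56,1.5,2,0,0,0],[1,-60,1.5,2,0,0,0],[1,-60,1.5,2,0,0,0]]

```text
clock: 12.15
position: [0.5631, -0.1144, 0.0488]
eef_rot: [0.0, -0.066, 0.998, -0.0]
force: [-0.9, -0.2, -0.8]
grip_width: 0.0467
grasp_force: 62.6
```

Call:
carry_out:
  moves:
    - [[1,-5,0,0,0,0,0],[1,-9,0,0,0,0,0],[1,-9,0,0,0,0,0]]

```text
clock: 12.45
position: [0.5719, -0.1132, 0.049]
eef_rot: [0.0, -0.065, 0.998, -0.0]
force: [-0.4, 0.3, -1.9]
grip_width: 0.0472
grasp_force: 62.6
```

Call:
carry_out:
  moves:
    - [[1,-1,0,0,0,0,0],[1,-2,0,0,0,0,0],[1,-2,0,0,0,0,0]]

```text
clock: 12.75
position: [0.5734, -0.1129, 0.0488]
eef_rot: [0.0, -0.065, 0.998, 0.0]
force: [-0.2, -0.5, -2.2]
grip_width: 0.0467
grasp_force: 62.6
```

Call:
carry_out:
  moves:
    - [[1,-1,0,0,0,0,0],[1,-1.5,0,0,0,0,0],[1,-1.5,0,0,0,0,0]]

```text
clock: 13.05
position: [0.5743, -0.1128, 0.0487]
eef_rot: [-0.001, -0.066, 0.998, 0.0]
force: [-4.2, -0.4, 1.3]
grip_width: 0.047
grasp_force: 62.8
```

Call:
carry_out:
  moves:
    - [[1,-1.2,0,0,0,0,0],[1,-1.2,0,1,0,0,0],[1,-0.3,0,1.5,0,0,0],[-1,-0.3,0,0.5,0,0,0],[-1,-0.3,0,0,0,0,0],[-1,-0.3,0,0,0,0,0],[-1,-0.3,0,0,0,0,0],[-1,-0.3,0,-30,0,0,0],[1,-0.3,0,-80,0,0,0],[1,-0.3,0,-100,0,0,0],[1,-0.3,0,-100,0,0,0]]

```text
clock: 14.15
position: [0.578, -0.1138, 0.1534]
eef_rot: [0.004, -0.065, 0.998, -0.002]
force: [0.3, 0.2, -0.6]
grip_width: 0.0438
grasp_force: 0.0
```

```bash
python3 - <<'E'
from h import *
p=J(0,165)
s=r.sense();print(s['position'],inJ(s['position']),row(*p,.15,97.5),row(*p,.134,97.5))
E
```

```text
[ 0.57803673 -0.11382931  0.15341836] [-43.3  23.3] [-43.3, 141.7, 3.1, -0.2, 0.4, 0.0] [-43.2, 141.8, 19.1, -0.2, 0.4, 0.0]
```

Call:
carry_out:
  moves:
    - [[1,-15,40,0,0,0,0],[1,-30,80,0,0,0,0],[1,-43,115,5,0,0,0],[1,-43,140,18,0,0,0],[1,-43,140,18,0,0,0],[1,-43,140,18,0,0,0],[1,-43,140,18,0,0,0]]

```text
clock: 14.85
position: [0.5996, 0.0307, 0.1305]
eef_rot: [-0.0, -0.065, 0.998, -0.0]
force: [-0.1, -0.3, 0.1]
grip_width: 0.0001
grasp_force: 0.0
```

```bash
python3 - <<'E'
from h import *
c=capture("side"); save(c,"side_2.png",2.5,(220,130,420,300))
s=r.sense();print(s['position'],inJ(s['position']),s["grip_width"],row(*J(0,165),.134,97.5))
E
```

```text
[0.59981841 0.03044396 0.13091006] [ -2.9 163.5] -0.00011333122891622588 [-2.9, 1.5, -3.1, -0.0, 0.0, -0.1]
```

View pics/side_2.png

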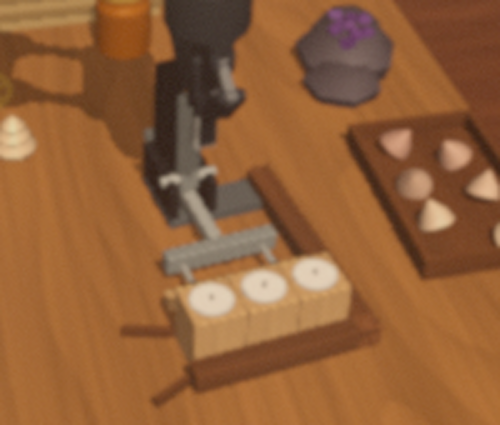

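Three blocks stand upright in a touching row, tops at (212,298), (264,286) and (316,272). The fingers are in front of the trigger at (200,100). Next I feel for contact.

Call:
carry_out:
  moves:
    - [[1,-3,6,-3,0,0,0],[1,-3,12,-3,0,0,0],[1,-3,16,-3,0,0,0],[1,-3,16,-3,0,0,0]]

```text
clock: 15.3
position: [0.6003, 0.0485, 0.1339]
eef_rot: [0.0, -0.066, 0.998, 0.0]
force: [-0.2, -0.5, -0.8]
grip_width: 0.0004
grasp_force: 0.0
```

Call:
carry_out:
  moves:
    - [[1,0,2,0,0,0,0],[1,0,4,0,0,0,0],[1,0,4,0,0,0,0]]

```text
clock: 15.6
position: [0.5999, 0.0516, 0.1338]
eef_rot: [-0.0, -0.066, 0.998, -0.0]
force: [0.5, -1.7, 0.3]
grip_width: 0.0001
grasp_force: 0.9
```

Call:
carry_out:
  moves:
    - [[1,0,2,0,0,0,0],[1,0,3,0,0,0,0],[1,0,3,0,0,0,0]]

```text
clock: 15.9
position: [0.5995, 0.0547, 0.1339]
eef_rot: [-0.0, -0.065, 0.998, -0.0]
force: [-0.5, -2.4, 1.4]
grip_width: -0.0
grasp_force: 1.3
```

Call:
carry_out:
  moves:
    - [[1,0,5,0,0,0,0],[1,0,10,0,0,0,0],[1,0,15,0,0,0,0],[1,0,18,0,0,0,0],[1,0,18,0,0,0,0]]

```text
clock: 16.4
position: [0.597, 0.0721, 0.1331]
eef_rot: [-0.0, -0.066, 0.998, -0.001]
force: [0.6, -7.8, -3.8]
grip_width: -0.0003
grasp_force: 3.2
```

Call:
carry_out:
  moves:
    - [[1,0,1,0,0,0,0],[1,0,2,0,0,0,0],[1,0,2,0,0,0,0]]

```text
clock: 16.7
position: [0.5968, 0.0735, 0.133]
eef_rot: [-0.0, -0.066, 0.998, -0.001]
force: [1.2, -9.7, -3.5]
grip_width: -0.0004
grasp_force: 3.7
```

Call:
carry_out:
  moves:
    - [[1,0,1,0,0,0,0],[1,0,2,0,0,0,0],[1,0,2,0,0,0,0]]

```text
clock: 17.0
position: [0.5966, 0.0754, 0.1331]
eef_rot: [-0.0, -0.065, 0.998, -0.002]
force: [0.1, -8.9, -4.1]
grip_width: 0.0
grasp_force: 3.8
```

Call:
carry_out:
  moves:
    - [[1,0,1,0,0,0,0],[1,0,1.5,0,0,0,0],[1,0,1.5,0,0,0,0]]

```text
clock: 17.3
position: [0.5963, 0.0768, 0.1331]
eef_rot: [-0.0, -0.065, 0.998, -0.002]
force: [1.0, -9.2, -2.4]
grip_width: 0.0003
grasp_force: 3.9
```

```bash
cat > pad.py <<'E'
from h import *
import sys
s=r.sense(); print(s['position'],inJ(s['position']),s["force"])
# pad-face / crosspiece position: strips along jig y at several jig x, height .026, rectified
out=[]
for n in("top","side"):
    c=capture(n); ys=np.arange(40,125,.5); xs=np.arange(-68,-54,1.)
    P=np.array([[*J(x,y),.026] for x in xs for y in ys]); uv=proj(c,P).astype(np.float32)
    im=cv2.remap(c["frame"],uv[:,0].reshape(len(xs),-1),uv[:,1].reshape(len(xs),-1),cv2.INTER_LINEAR).mean(0)
    print(n,[(float(y),im[i].round().astype(int).tolist()) for i,y in enumerate(ys) if i%8==0])
    save(c,n+sys.argv[1]+".png",3,(220,150,420,300))
E
python3 pad.py _p1
```

```text
[0.59634837 0.07678189 0.13308171] [ -0.3 209.9] [ 1.04330004 -9.22212331 -2.3649082 ]
top [(40.0, [148, 108, 72]), (44.0, [122, 90, 60]), (48.0, [88, 65, 45]), (52.0, [79, 55, 39]), (56.0, [82, 56, 38]), (60.0, [93, 63, 41]), (64.0, [99, 68, 44]), (68.0, [115, 83, 55]), (72.0, [145, 107, 71]), (76.0, [152, 111, 74]), (80.0, [119, 85, 56]), (84.0, [99, 67, 44]), (88.0, [97, 65, 43]), (92.0, [97, 66, 43]), (96.0, [104, 69, 45]), (100.0, [125, 82, 51]), (104.0, [136, 88, 54]), (108.0, [134, 88, 55]), (112.0, [130, 87, 55]), (116.0, [128, 86, 55]), (120.0, [126, 84, 55]), (124.0, [125, 83, 53])]
side [(40.0, [148, 107, 68]), (44.0, [148, 107, 68]), (48.0, [148, 108, 69]), (52.0, [148, 108, 71]), (56.0, [151, 111, 72]), (60.0, [154, 112, 73]), (64.0, [155, 113, 72]), (68.0, [161, 117, 74]), (72.0, [175, 128, 80]), (76.0, [177, 128, 78]), (80.0, [167, 113, 64]), (84.0, [162, 103, 54]), (88.0, [160, 101, 53]), (92.0, [151, 96, 52]), (96.0, [134, 90, 56]), (100.0, [129, 92, 62]), (104.0, [128, 91, 62]), (108.0, [124, 87, 57]), (112.0, [123, 84, 53]), (116.0, [132, 87, 53]), (120.0, [149, 96, 55]), (124.0, [157, 100, 55])]
```

View pics/side_p1.png

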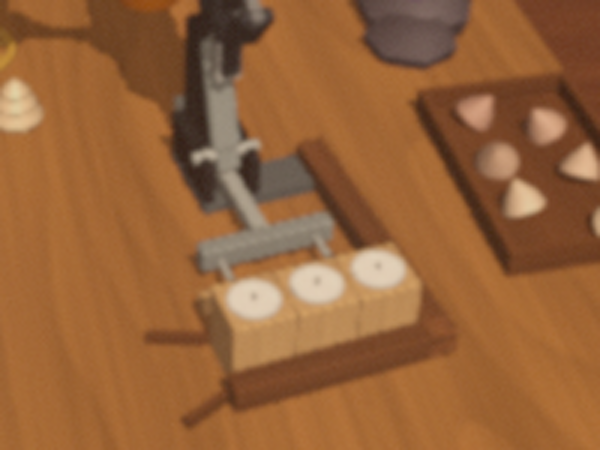

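The side view shows the row upright and the trigger pushed back against the handle at about (210,60). The pad is still clear of the row. I'll compare the pad position with the start picture and push to find the stop.

Call:
carry_out:
  moves:
    - [[1,0,1,0,0,0,0],[1,0,2,0,0,0,0],[1,0,2,0,0,0,0]]

```text
clock: 17.7
position: [0.5961, 0.0788, 0.1331]
eef_rot: [-0.0, -0.066, 0.998, -0.002]
force: [1.4, -9.3, -3.4]
grip_width: -0.0001
grasp_force: 3.9
```

```bash
cat > pad2.py <<'E'
from h import *
import pickle
s=r.sense(); print(s['position'],inJ(s['position']),s["force"])
def prof(c,ref=[]):
    # brightness profile along jig y of pad's free end (x -66..-56) and crosspiece end (z .03, x -45..-35), top view
    o=[]
    for z,xs,sat in((.026,np.arange(-66,-55,1.),0),(.03,np.arange(-52,-40,1.),1)):
        ys=np.arange(40,130,.25)
        P=np.array([[*J(x,y),z] for x in xs for y in ys]); uv=proj(c,P).astype(np.float32)
        im=cv2.remap(c["frame"],uv[:,0].reshape(len(xs),-1),uv[:,1].reshape(len(xs),-1),cv2.INTER_LINEAR).astype(float).mean(0)
        o.append(im[:,2] if not sat else im[:,2]/im[:,0])
    return o
def loc(p,lo,hi):
    ys=np.arange(40,130,.25); m=(ys>=lo)&(ys<=hi); q=p[m]; w=np.clip(q-(q.max()+np.median(q))/2,0,None); return round(float((w*ys[m]).sum()/w.sum()),1)
for n,c in(("start",pickle.load(open("top.pkl","rb"))),("now",capture("top"))):
    a,b=prof(c); print(n,"pad mid",loc(a,53,100),"cross mid",loc(b,60,130))
E
python3 pad2.py
```

```text
[0.59612731 0.07878259 0.13313395] [-2.000e-01  2.119e+02] [ 1.39770815 -9.27118894 -3.441585  ]
start pad mid 75.0 cross mid 119.4
now pad mid 73.8 cross mid 116.2
```

Call:
carry_out:
  moves:
    - [[1,0,1,0,0,0,0],[1,0,2,0,0,0,0],[1,0,2,0,0,0,0]]

```text
clock: 18.05
position: [0.5959, 0.0807, 0.1332]
eef_rot: [-0.0, -0.066, 0.998, -0.002]
force: [0.3, -9.5, -3.5]
grip_width: -0.0001
grasp_force: 3.9
```

Call:
carry_out:
  moves:
    - [[1,0,1,0,0,0,0],[1,0,2,0,0,0,0],[1,0,2,0,0,0,0]]

```text
clock: 18.35
position: [0.5958, 0.0814, 0.1333]
eef_rot: [-0.0, -0.066, 0.998, -0.003]
force: [2.0, -13.3, -2.3]
grip_width: -0.0002
grasp_force: 5.9
```

```bash
python3 pad2.py
```

```text
[0.59584916 0.08138464 0.13325493] [-1.000e-01  2.145e+02] [  2.01418574 -13.30614234  -2.28467058]
start pad mid 75.0 cross mid 119.4
now pad mid 73.2 cross mid 115.3
```

The stop is felt at TCP y = 0.0813. A full squeeze is therefore from about 0.050 to 0.081. Release and squeeze again.

Call:
carry_out:
  moves:
    - [[1,0,-12,0,0,0,0],[1,0,-24,0,0,0,0],[1,0,-33,0,0,0,0],[1,0,-33,0,0,0,0],[1,0,-33,0,0,0,0],[1,0,-33,0,0,0,0],[1,0,-24,0,0,0,0],[1,0,-16,0,0,0,0],[1,0,-8,0,0,0,0],[1,0,-3,0,0,0,0],[1,0,-0.5,0,0,0,0],[1,0,-0.5,0,0,0,0],[1,0,-0.5,0,0,0,0]]

```text
clock: 19.7
position: [0.5955, 0.0812, 0.133]
eef_rot: [-0.001, -0.066, 0.998, -0.003]
force: [1.4, -13.5, -3.7]
grip_width: 0.0002
grasp_force: 5.6
```

```bash
python3 pad2.py
```

```text
[0.5954716  0.08124615 0.13303521] [ -0.5 214.5] [  1.38268847 -13.45717246  -3.6611992 ]
start pad mid 75.0 cross mid 119.4
now pad mid 74.1 cross mid 107.4
```

```bash
cat > pad3.py <<'E'
from h import *
import pickle
ys=np.arange(40,130,3.)
for n,c in(("start",pickle.load(open("top.pkl","rb"))),("now",capture("top"))):
  for x0 in(-62,-20,20,60):
    P=np.array([[*J(x,y),.026] for x in (x0-2,x0,x0+2) for y in ys]); uv=proj(c,P).astype(np.float32)
    im=cv2.remap(c["frame"],uv[:,0].reshape(3,-1),uv[:,1].reshape(3,-1),cv2.INTER_LINEAR).astype(float).mean(0)
    print(n,x0,im[:,0].astype(int).tolist())
    print("   sat ",(im[:,0]-im[:,2]).astype(int).tolist())
print(ys.astype(int).tolist())
E
python3 pad3.py
```

```text
start -62 [156, 155, 153, 142, 122, 107, 103, 115, 137, 155, 170, 181, 182, 170, 138, 110, 104, 103, 104, 112, 131, 144, 147, 147, 146, 145, 145, 144, 142, 142]
   sat  [97, 97, 96, 89, 75, 63, 60, 68, 84, 93, 95, 96, 95, 89, 74, 62, 60, 61, 61, 68, 80, 89, 91, 91, 91, 90, 90, 89, 88, 88]
start -20 [156, 156, 155, 146, 128, 110, 104, 118, 140, 159, 176, 187, 185, 171, 142, 117, 108, 108, 108, 111, 124, 143, 154, 153, 144, 137, 133, 130, 120, 109]
   sat  [98, 98, 97, 91, 78, 66, 61, 70, 86, 94, 95, 97, 97, 89, 75, 66, 63, 63, 64, 66, 76, 89, 95, 82, 50, 29, 22, 21, 22, 34]
start 20 [114, 113, 112, 110, 104, 96, 96, 102, 108, 120, 149, 177, 186, 173, 142, 114, 106, 107, 107, 108, 118, 139, 151, 149, 140, 135, 132, 131, 124, 109]
   sat  [63, 62, 61, 61, 59, 54, 55, 59, 63, 69, 81, 93, 97, 90, 75, 63, 62, 63, 63, 64, 71, 86, 94, 82, 53, 30, 21, 20, 21, 29]
start 60 [184, 149, 108, 88, 85, 83, 90, 100, 105, 110, 133, 169, 184, 179, 154, 121, 105, 103, 105, 109, 117, 131, 140, 142, 139, 133, 131, 134, 135, 135]
   sat  [64, 68, 53, 43, 44, 45, 50, 57, 61, 62, 72, 89, 96, 93, 80, 66, 60, 
[... 594 characters left out ...]
 47, 54, 55, 56]
now 20 [164, 140, 106, 86, 80, 82, 97, 111, 115, 112, 104, 99, 99, 99, 99, 102, 117, 135, 142, 141, 134, 126, 124, 121, 113, 101, 97, 98, 98, 99]
   sat  [68, 67, 51, 41, 38, 40, 47, 54, 56, 54, 52, 52, 54, 54, 54, 56, 67, 80, 85, 74, 47, 26, 19, 19, 20, 28, 42, 51, 52, 52]
now 60 [167, 135, 98, 83, 80, 80, 91, 108, 115, 112, 103, 97, 97, 97, 98, 103, 119, 133, 138, 136, 132, 129, 128, 126, 125, 125, 126, 129, 130, 131]
   sat  [61, 61, 46, 39, 39, 39, 44, 53, 56, 55, 51, 50, 52, 53, 54, 57, 69, 79, 82, 79, 70, 62, 60, 60, 61, 65, 71, 75, 77, 76]
[40, 43, 46, 49, 52, 55, 58, 61, 64, 67, 70, 73, 76, 79, 82, 85, 88, 91, 94, 97, 100, 103, 106, 109, 112, 115, 118, 121, 124, 127]
```

Crosspiece and pad both moved 12 mm in two squeezes. The pad face is now at y≈57.5, about 9.5 mm short of the row. Next squeeze.

Call:
carry_out:
  moves:
    - [[1,0,-12,0,0,0,0],[1,0,-24,0,0,0,0],[1,0,-33,0,0,0,0],[1,0,-33,0,0,0,0],[1,0,-33,0,0,0,0],[1,0,-33,0,0,0,0],[1,0,-24,0,0,0,0],[1,0,-16,0,0,0,0],[1,0,-8,0,0,0,0],[1,0,-3,0,0,0,0],[1,0,0,0,0,0,0],[1,0,0,0,0,0,0],[1,0,0,0,0,0,0]]

```text
clock: 21.1
position: [0.5956, 0.0813, 0.1332]
eef_rot: [-0.0, -0.066, 0.998, -0.003]
force: [1.0, -13.3, -2.7]
grip_width: -0.0002
grasp_force: 5.4
```

```bash
python3 pad2.py; python3 pad3.py | grep -A1 -e "now -20" -e "now 20" -e "now 60"
```

```text
[0.59555479 0.08126995 0.1331514 ] [ -0.5 214.5] [  0.98136662 -13.25917271  -2.67271194]
start pad mid 75.0 cross mid 119.4
now pad mid 72.0 cross mid 99.2
now -20 [158, 136, 104, 96, 108, 114, 112, 104, 99, 100, 100, 101, 101, 100, 101, 102, 107, 118, 123, 124, 122, 115, 103, 97, 99, 101, 101, 102, 103, 114]
   sat  [80, 68, 50, 46, 52, 55, 54, 52, 52, 55, 56, 56, 56, 56, 56, 56, 51, 40, 26, 21, 19, 19, 26, 42, 52, 55, 55, 56, 57, 64]
now 20 [164, 140, 108, 97, 107, 114, 113, 105, 98, 98, 99, 99, 99, 99, 99, 102, 114, 126, 127, 124, 122, 117, 102, 96, 97, 99, 99, 99, 100, 111]
   sat  [68, 67, 52, 46, 51, 55, 55, 52, 50, 53, 55, 55, 55, 55, 55, 55, 58, 48, 30, 20, 18, 19, 22, 38, 49, 53, 53, 53, 54, 61]
now 60 [166, 135, 99, 91, 105, 113, 113, 106, 98, 96, 97, 97, 98, 97, 98, 103, 118, 131, 133, 130, 129, 128, 129, 131, 131, 129, 128, 128, 130, 131]
   sat  [60, 62, 47, 42, 50, 55, 55, 52, 50, 52, 54, 53, 54, 53, 53, 57, 68, 72, 67, 61, 60, 60, 67, 74, 77, 77, 75, 75, 77, 76]
```

Call:
carry_out:
  moves:
    - [[1,0,-12,0,0,0,0],[1,0,-24,0,0,0,0],[1,0,-33,0,0,0,0],[1,0,-33,0,0,0,0],[1,0,-33,0,0,0,0],[1,0,-33,0,0,0,0],[1,0,-24,0,0,0,0],[1,0,-16,0,0,0,0],[1,0,-8,0,0,0,0],[1,0,-3,0,0,0,0],[1,0,0,0,0,0,0],[1,0,0,0,0,0,0],[1,0,0,0,0,0,0]]

```text
clock: 22.5
position: [0.5956, 0.0812, 0.1331]
eef_rot: [-0.0, -0.066, 0.998, -0.003]
force: [1.3, -13.1, -3.4]
grip_width: 0.0003
grasp_force: 5.4
```

```bash
python3 pad2.py; python3 pad3.py | grep -A1 -e "now -20" -e "now 20" -e "now 60"
python3 - <<'E'
from h import *
t,s=capture("top"),capture("side")
f=lambda c,b:cv2.resize(c["frame"][b[1]:b[3],b[0]:b[2]],(400,400),interpolation=cv2.INTER_CUBIC)[:,:,::-1]
cv2.imwrite("pics/end.png",np.hstack([f(t,(235,125,355,245)),f(s,(260,160,380,280))]))
E
```

```text
[0.59555178 0.08122547 0.13309074] [ -0.5 214.4] [  1.31153488 -13.12917139  -3.3531665 ]
start pad mid 75.0 cross mid 119.4
now pad mid 81.4 cross mid 91.3
now -20 [138, 111, 108, 115, 115, 110, 103, 99, 100, 100, 100, 101, 100, 101, 107, 116, 122, 123, 119, 108, 98, 98, 100, 101, 101, 101, 105, 120, 137, 145]
   sat  [70, 54, 52, 56, 56, 54, 51, 53, 56, 56, 56, 56, 55, 52, 40, 28, 20, 19, 19, 22, 35, 49, 55, 55, 55, 56, 58, 70, 83, 88]
now 20 [152, 119, 106, 112, 115, 111, 101, 97, 98, 99, 99, 99, 99, 99, 105, 117, 122, 122, 119, 108, 98, 97, 98, 99, 99, 98, 100, 108, 127, 139]
   sat  [72, 58, 51, 54, 55, 53, 50, 50, 53, 55, 55, 54, 54, 52, 40, 26, 20, 19, 19, 21, 33, 47, 52, 53, 53, 53, 54, 60, 74, 83]
now 60 [157, 125, 104, 109, 114, 113, 106, 99, 97, 97, 97, 98, 97, 97, 99, 106, 119, 128, 130, 129, 130, 131, 132, 133, 131, 129, 128, 129, 130, 131]
   sat  [64, 59, 50, 53, 56, 55, 52, 51, 53, 54, 53, 54, 54, 52, 49, 47, 53, 60, 62, 64, 71, 77, 78, 79, 78, 76, 75, 75, 76, 77]
```

View pics/end.png

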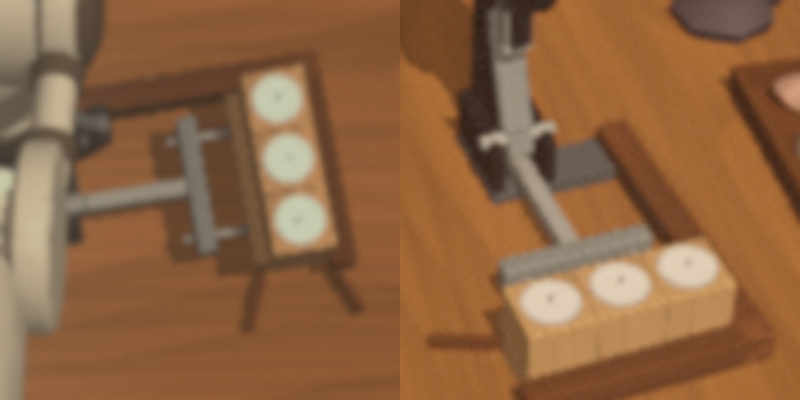

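The row stands upright, touching, with the pad against all three blocks (left panel x≈250). Relative to the crosspiece the pad is now pressed in about 4 mm, since the crosspiece moved 8 mm and the pad only 4 mm. The row has shifted to the strip and the trigger is held at its stop, so I hand it in.

```bash
python3 -c "
from station import ticket
print(ticket.sign_off())"
```

```text
the job is handed in; nothing more can be done
None
```

I handed the job in with all three tealight blocks upright and touching in the lane, pressed against the strip by the pad (about 4 mm in) after four squeezes, the trigger still held, the ornaments untouched and about 22.5 s used; no verdict came back.

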